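# Close a souvenir music box on its dowels and hold it for the glue

## Robot

A 7-joint arm with a two-finger parallel gripper is mounted at the origin on the work surface. World frame = base frame: x ahead of the robot, y to its left, z up, the work surface at z = 0. Lengths are in mm, angles in rad, forces in N, time in s.
With the tool pointing down it reaches from about 350 to 900 mm from the base axis. Payload 7.2 kg.
Tool frame: the origin (TCP) lies on the centre line of the jaws, within the pads' length; the fingertips stand 11 mm ahead of it and the grasp point (between the pads) lies 8 mm behind it; z points along the fingers, y is the line along which they close (so a half turn about z gives the same grasp; the last joint's range is limited). The gripper opens to 85 mm and grips with 20 to 120 N. Pads are 22 mm wide; open, the fingers measure 114 mm over their backs; the gripper's body (76 mm by 85 mm) begins 54 mm behind the grasp point. The pads swing forward as they close: fully open they stand 13 mm farther back than shut.
Start: joints at [1.204, 0.411, -0.013, 1.596, 0.006, 1.134, -0.082], TCP at [183.971, -597.313, 242.297] pointing down, gripper open.
Joint ranges: [-2.95, 2.95], [-0.29, 1.99], [-1.47, 1.44], [0.14, 2.54], [-1.03, 4.17], [0.13, 1.85], [-2.86, 2.86]. Speed limits (rad/s): [2.39, 2.39, 3.01, 3.01, 3.14, 3.14, 3.14].

## Interface

Orientations are given as a rotation vector (axis times angle).
In Python, from plant import readout, imaging, job gives the robot as it stands. The module is installed in compiled form; this text tells all that it offers.
- The arm moves only by the tool play_rows, never from a script. Its argument "moves" is a list of rows, each an object of numbers: "jaw": the opening, from -1 (shut) to 1 (fully open); "x", "y", "z": the shift along the tool's x, y, z scaled (see below); "wx", "wy", "wz": the turn, a rotation vector about the tool's x, y, z scaled (see below). A call has 1 to 8 rows; each row is the pose to reach, as a shift and turn from the pose commanded when the call began, along the tool's axes at that moment; what a row does not reach only later rows make up. The controller multiplies each number of a shift by 0.15 m and each number of a turn by 60 degrees. A row lasts 1/12 s, in which the tool goes at most 41.7 mm and 7.16 degrees, less where a joint would pass 70% of its speed; a pose out of reach is approached as far as the arm can. A call with a number of a shift or a turn outside -1 to 1 is refused whole. A call with a gripper value outside its range is refused whole. The fingers move at their own pace and stop on an object; "grip_force" is the grip in N (left out, the last holds). Time passes only in rows, so rows that repeat a pose let the fingers close. It gives the time, the measured TCP pose, the force, the opening and the grip force at its end, in the units of the state.
- readout.read_state(): the state, without advancing time (a new reading comes with each control period).
- imaging.snapshot(name): name is "scene" or "top" or "wrist"; returns a dict with "color" (480x640x3 uint8, red, green, blue), "vertical_fov" (degrees; the focal length in pixels is half the picture's height over the tangent of half this angle, whatever the lens; pixels are square), "cx", "cy" (the principal point, pixels), "extrinsics" (4x4, takes a point from camera to world coordinates); the wrist camera has in their place "tool_from_camera" (4x4, takes a point from camera to tool coordinates, whose origin is the TCP and whose axes are the flange's). Camera axes: x right, y up, looking along -z (the intrinsics and any distortion apply to the point x, -y, -z); pixel columns grow to the right and rows downward; lengths in mm; the calibration is good to about 2 mm. A picture is of the moment at which its call begins: read the wrist's pose just before it. There is no depth.
- job.sign_off(): hands the job in; it is judged then, once.
The state is a dict: "time_s": time; "q": joint angles; "dq": joint speeds; "joint_torque": joint torques, N m; "ee_pos": TCP position; "ee_rot": TCP orientation; "contact_force": force on the tool from outside, world axes, zero at the start; "moment": the same for the moment, N m; "grip_width": finger opening in mm; "gripper_force": force on a finger pad.
Only numpy, scipy, OpenCV 4.12 (cv2) and the standard library are available. Lean on these libraries where they do the work, as an engineer would, in place of code of your own. Each camera call takes 0.05 s, during which the arm holds its last target. There are 200 camera calls.

## Task

Finish the little wooden temple music box on the spring gluing stand: set the brass music movement upright, fully down in the round pocket of the temple's lower half and let go of it, then fit the matching roof (the one with a porch at one end only) onto the two dowels, porch over porch and flush. Press the closed temple down until the sprung table has sunk to about half of its 12 mm travel and finish while still holding it pressed there, so that the glue can set. Leave the other roofs and everything else on the bench where they are.

Things in the scene. Friction and masses are not known exactly. Their poses are not given: they have to be found in the camera images.
- hall (a joint): how far the sprung table of the gluing stand, with the lower half fixed on it, is pushed down: 0 = up (at rest, also with the movement and the roof lying on it), 0.012 m = bottomed. It takes about 4 N of push to start moving and 1 N more per mm (about 10 N at 6 mm, half way), and it springs back.
- stand: the gluing stand: steel base 160 (x) x 110 (y) x 18 mm fixed to the bench; over it the sprung table, an aluminium plate 146 x 80 mm whose top is 42 mm above the bench. Its place and yaw vary. Origin: centre of the base's underside; x to the porch.
- hall_seat (a point): the temple's lower half: brown block 96 (x) x 60 (y) x 26 mm high, fixed on the sprung table, with a porch 20 long x 30 wide, equally high, in the middle of its +x end. Point: centre of the flat top face of the 96 x 60 block, 68 mm above the bench (sinks with the table). x to the porch, z up.
- hall_pocket (a point): centre of the floor of the round pocket, 38 mm across and 14 mm deep, in the middle of that top face; same axes as hall_seat.
- porch_dowel (a point): foot (on the top face) of the upright wooden dowel at the porch end: 9 mm thick, 14 mm tall, the upper 6 mm tapering to 4 mm; 36 mm to +x and 10 mm to +y of hall_seat.
- plain_dowel (a point): foot of the other, equal dowel, at the end without a porch: 36 mm to -x and 10 mm to +y of hall_seat.
- roof: the matching roof, loose, upright on the bench: brown, outline 96 x 60 mm plus a 20 x 30 mm porch at its +x end only, 26 mm high; dark eaves (porch to x = 72 mm, sides y = +-32 mm) to z = 32, a tier 40 mm wide to z = 38, a ridge bar to grip. Underneath two dowel holes and a 42 mm round hollow, all 26 mm deep. Origin: centre of the underside of the 96 x 60 block; x to the porch, z up. 0.13 to 0.23 kg.
- roof_ridge (a point): centre of the top of that roof's dark ridge bar: along x, 60 mm long, 18 mm wide (y), from 38 to 64 mm above the underside; axes as the roof's.
- roof_porch_hole (a point): mouth of the roof's 12 mm dowel hole at the porch end, in the underside, 36 mm to +x and 10 mm to +y of the roof's origin. When home, the roof's underside lies on the hall's top face, its axes parallel to those of hall_seat.
- roof_plain_hole (a point): mouth of the roof's other 12 mm dowel hole, 36 mm to -x and 10 mm to +y of its origin.
- movement: the music movement: a plain brass drum, 32 mm diameter, 34 mm high, 0.09 kg, standing upright and loose on the bench; with its foot on the pocket floor it stands 20 mm out of the top face. Origin: centre of its foot, z up.
- roof_two_porches: a roof of another model, with a porch at both ends; otherwise the same look and size. Leave it. Origin: centre of its underside. The three roofs swap places.
- roof_no_porch: a roof of another model, with no porch; otherwise the same look and size. Leave it. Origin: centre of its underside.
- glue_jar: bystander: amber jar, 52 mm across, 70 mm high; origin under its centre.
- tea_cup: bystander: white cup, 70 mm across, 65 mm high; origin under its centre.
- figurine: bystander: terracotta figure, 44 mm across, 85 mm high; origin under its centre.
- brush: bystander: brush lying on the bench, along its x; origin under its centre.
- bangle: bystander: flat wooden ring, 68 mm across, 12 mm high; origin under its centre.
There are look-alikes about, which are no part of the job. Leave any blue or purple look-alike of the roof alone.

How it is judged (in metres and radians):
On the way, in this order (a step that is already met when the one before it is completed fails the run):
1. the movement stands upright on the pocket floor and the fingers have let go of it (horizontal distance between movement and hall_pocket below 0.0045 m and z of movement in the frame of hall_pocket between -0.003 and 0.0025 m and angle between movement's own z axis and vertical below 0.08 rad and contact force between the fingers and movement below 0.1 N), for 0.2 s.
2. the matching roof sits flush on the lower half, on both dowels, porch over porch (horizontal distance between roof_porch_hole and porch_dowel below 0.0035 m and horizontal distance between roof_plain_hole and plain_dowel below 0.0035 m and z of roof in the frame of hall_seat between -0.003 and 0.0025 m and angle between roof's own z axis and vertical below 0.06 rad), for 0.1 s.
At the end, for the whole second after the job is handed in: Held by the robot, at rest: sprung table down 3 to 10 mm; roof pressing on the lower half with over 5 N, each hole within 3.5 mm of its dowel sideways, underside within 2.5 mm of the top face, level within 0.06 rad; movement upright on the pocket floor within 4.5 mm of its centre (all of step 2 and horizontal distance between movement and hall_pocket below 0.0045 m and z of movement in the frame of hall_pocket between -0.003 and 0.0025 m and angle between movement's own z axis and vertical below 0.08 rad and value of joint hall between 0.003 and 0.01 m and contact force between roof and hall above 5 N and contact force between any of the fingers, the arm and roof above 1 N and linear speed of roof below 0.02 m/s); the arm keeps its last pose, push and grip.
It fails at once if one of the other two roofs is shifted by more than 40 mm (distance of any of roof_two_porches, roof_no_porch from where it was at the start of the episode above 0.04 m).
It fails at once if a bystander (jar, cup, figure, brush, ring) is shifted by more than 40 mm (distance of any of glue_jar, tea_cup, figurine, brush, bangle from where it was at the start of the episode above 0.04 m).
It also fails if it takes over 54 s, if anything falls off the work surface, if the arm or the gripper's body presses on something with over 40 N, if the wrist force passes 120 N, or if a joint passes its speed limit or range.

## Working session

There is one attempt and no reset: what is moved stays moved. The work goes in short steps, Python scripts to look and compute and a tool call to move; the robot and the scene stay as the last step left them, time stands still between calls to the robot, and variables do not carry over. Pictures are saved under pics/ and viewed, at most 12 in all, crops included, and the job is handed in when it is done.

Besides the shell and the picture viewer there is one more tool, called after "Emit:" as name([rows], argument=value, ...), one row to a line, values as JSON. play_rows: Moves the arm, as the interface text tells. Its arguments: {"type":"object","properties":{"moves":{"type":"array","items":{"type":"object","properties":{"jaw":{"type":"number"},"x":{"type":"number"},"y":{"type":"number"},"z":{"type":"number"},"wx":{"type":"number"},"wy":{"type":"number"},"wz":{"type":"number"}}}},"grip_force":{"type":"number"}},"required":["moves"]}

```bash
mkdir -p pics
python3 - <<'E'
from plant import readout, imaging
import cv2, pickle, numpy as np
np.set_printoptions(precision=3,suppress=True)
s=readout.read_state(); print({k:s[k] for k in ("time_s","ee_pos","ee_rot","contact_force","grip_width")})
for n in ("scene","top","wrist"):
    d=imaging.snapshot(n); pickle.dump(d,open(f"pics/{n}0.pkl","wb"))
    cv2.imwrite(f"pics/{n}0.png",d["color"][:,:,::-1])
    print(n,{k:v for k,v in d.items() if k!="color"})
E
```

```text
{'time_s': 0.0, 'ee_pos': array([ 183.816, -596.851,  241.445]), 'ee_rot': array([-3.105, -0.467,  0.001]), 'contact_force': array([-0.513, -0.368,  0.76 ]), 'grip_width': 85.60705605072607}
scene {'vertical_fov': 43.393230579116576, 'cx': 308.36155501017566, 'cy': 235.46966307473477, 'extrinsics': array([[   0.825,   -0.371,    0.425, 1042.325],
       [   0.564,    0.514,   -0.646, -731.69 ],
       [   0.021,    0.773,    0.634,  784.366],
       [   0.   ,    0.   ,    0.   ,    1.   ]])}
top {'vertical_fov': 52.97785145464633, 'cx': 321.05972272382877, 'cy': 248.2641793546845, 'extrinsics': array([[   0.011,    0.992,   -0.128,  426.028],
       [  -1.   ,    0.012,    0.   ,   26.243],
       [   0.002,    0.128,    0.992, 1187.814],
       [   0.   ,    0.   ,    0.   ,    1.   ]])}
wrist {'vertical_fov': 71.83908592324306, 'cx': 322.8206149421111, 'cy': 241.1552692177443, 'tool_from_camera': array([[  -0.   ,    0.95 ,    0.314,   80.759],
       [   1.   ,    0.001,   -0.001,   -0.121],
       [  -0.001,    0.314,   -0.95 , -132.684],
       [   0.   ,    0.   ,    0.   ,    1.   ]])}
```

View pics/top0.png

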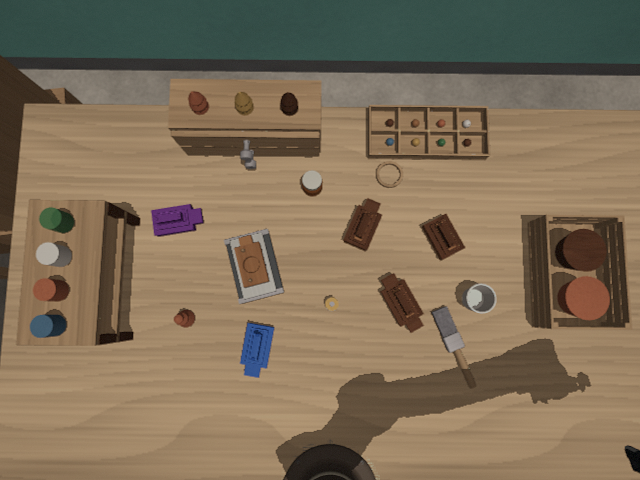

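View pics/scene0.png

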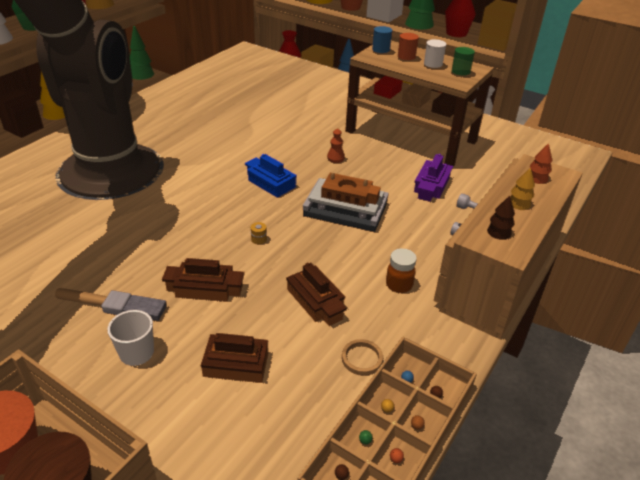

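The top view shows the stand with the hall at about (252,264), porch towards (243,240). The movement is at (332,304). The matching one-porch roof is at (362,226), porch towards (373,205). The two-porch roof is at (402,302) and the no-porch roof at (443,237).

```bash
cat > h.py <<'E'
import numpy as np, cv2, pickle
from scipy.spatial.transform import Rotation as R
np.set_printoptions(precision=2,suppress=True)
def K(d):
    f=240/np.tan(np.radians(d["vertical_fov"]/2)); return np.array([[f,0,d["cx"]],[0,f,d["cy"]],[0,0,1]])
def cam(d):
    return d["extrinsics"] if "extrinsics" in d else d["T"]@d["tool_from_camera"]
def p2w(d,px,z):
    T=cam(d); v=np.linalg.inv(K(d))@[px[0],px[1],1]; v=T[:3,:3]@(v*[1,-1,-1]); o=T[:3,3]
    return (o+v*(z-o[2])/v[2])[:2]
def w2p(d,P):
    T=np.linalg.inv(cam(d)); P=np.atleast_2d(P)@T[:3,:3].T+T[:3,3]
    q=(P*[1,-1,-1])@K(d).T; return q[:,:2]/q[:,2:]
def toolT(s):
    T=np.eye(4); T[:3,:3]=R.from_rotvec(s["ee_rot"]).as_matrix(); T[:3,3]=s["ee_pos"]; return T
def snap(n,name):
    from plant import readout,imaging
    s=readout.read_state(); d=imaging.snapshot(n); d["T"]=toolT(s)
    pickle.dump(d,open(f"pics/{name}.pkl","wb")); cv2.imwrite(f"pics/{name}.png",d["color"][:,:,::-1]); return d,s
def go(T,pos,yaw):
    "numbers for a move from tool pose T to pos, tool down with tool x at yaw (mod pi nearest)"
    g=np.array([[np.cos(yaw),np.sin(yaw),0],[np.sin(yaw),-np.cos(yaw),0],[0,0,-1]])
    Rt=T[:3,:3]; best=min((R.from_matrix(Rt.T@g@np.diag([k,k,1])).as_rotvec() for k in(1,-1)),key=np.linalg.norm)
    print("shift",Rt.T@(np.array(pos)-T[:3,3])/150,"turn",best/np.radians(60))
E
python3 - <<'E'
from h import *
d=pickle.load(open("pics/top0.pkl","rb"))
for n,p,z in (("hall",(252,264),68),("hallporch",(243,240),68),("mov",(332,303),34),("roof",(362,226),45),("roofporch",(373,205),32),("two",(402,302),45),("none",(443,237),45),("jar",(312,178),70),("fig",(184,318),40),("blue",(257,345),40),("cup",(480,298),60)): print(n,p2w(d,p,z))
T=np.eye(4);T[:3,:3]=R.from_rotvec([-3.105,-.467,.001]).as_matrix();T[:3,3]=[183.97,-597.3,242.3]
go(T,(330,20,260),.3); go(T,(330,100,260),.3)
im=cv2.resize(d["color"][170:370,210:490],(800,571),interpolation=cv2.INTER_CUBIC)
cv2.imwrite("pics/topc.png",np.clip(im[:,:,::-1]*1.6,0,255))
E
```

```text
hall [531.8  186.84]
hallporch [588.14 209.67]
mov [444.01  -1.47]
roof [628.87 -71.85]
roofporch [683.66 -99.88]
two [ 448.08 -166.33]
none [ 604.36 -266.36]
jar [739.18  49.63]
fig [404.77 347.34]
blue [344.17 173.47]
cup [ 459.15 -345.79]
shift [ 2.14 -3.65 -0.11] turn [-0.  0. -0.]
shift [ 2.3  -4.16 -0.11] turn [-0.  0. -0.][ WARN:0@0.208] global loadsave.cpp:1063 imwrite_ Unsupported depth image for selected encoder is fallbacked to CV_8U.
```

View pics/topc.png

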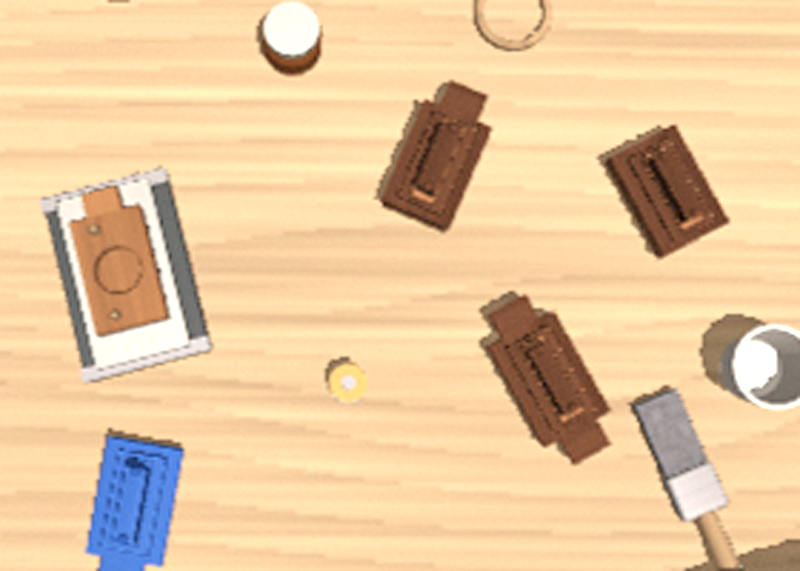

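The crop confirms that the matching roof's only porch is at crop (462,97), and that the dowels are on the hall's +y side at (95,230) and (115,313). I'll move the wrist camera over the area now.

Emit:
play_rows([
  {"x": 0.98,"y": -0.87,"z": -0.39,"jaw": 1},
  {"x": 0.98,"y": -0.87,"z": -0.39,"jaw": 1},
  {"x": 0.98,"y": -0.87,"z": -0.39,"jaw": 1},
  {"x": 0.98,"y": -0.87,"z": -0.39,"jaw": 1},
  {"x": 0.98,"y": -0.87,"z": -0.39,"jaw": 1},
  {"x": 0.98,"y": -0.87,"z": -0.39,"jaw": 1},
])

```text
invalid input at $.moves[0]: expected keys jaw, x, y, z, wx, wy, wz
```

Emit:
play_rows([
  {"x": 0.98,"y": -0.87},
  {"x": 0.98,"y": -0.87},
  {"x": 0.98,"y": -0.87},
  {"x": 0.98,"y": -0.87},
  {"x": 0.98,"y": -0.87},
  {"x": 0.98,"y": -0.87},
])

```text
invalid input at $.moves[0]: expected keys jaw, x, y, z, wx, wy, wz
```

Emit:
play_rows([
  {"x": 0.98,"y": -0.87},
  {"x": 0.98,"y": -0.87},
  {"x": 0.98,"y": -0.87},
  {"x": 0.98,"y": -0.87},
  {"x": 0.98,"y": -0.87},
  {"x": 0.98,"y": -0.87},
])

```text
invalid input at $.moves[0]: expected keys jaw, x, y, z, wx, wy, wz
```

Emit:
play_rows([
  {"x": 0.98,"y": -0.87},
  {"x": 0.98,"y": -0.87},
  {"x": 0.98,"y": -0.87},
  {"x": 0.98,"y": -0.87},
  {"x": 0.98,"y": -0.87},
  {"x": 0.98,"y": -0.87},
  {"x": 0.98,"y": -0.87},
  {"x": 0.98,"y": -0.87},
])

```text
invalid input at $.moves[0]: expected keys jaw, x, y, z, wx, wy, wz
```

Run:
```python
from h import *
d,s=snap("wrist","w1"); print(s["time_s"],s["ee_pos"],s["ee_rot"],s["dq"],s["contact_force"])
```

```text
0.15 [ 183.85 -596.98  241.65] [-3.11 -0.47  0.  ] [-0. -0.  0. -0. -0. -0. -0.] [ 0.76 -0.01 -0.2 ]
```

View pics/w1.png

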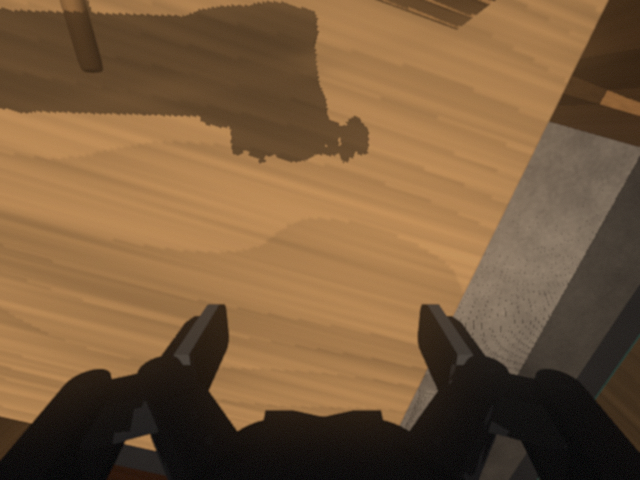

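The moves were refused because every row needs all seven keys. This wrist image, still at the start pose, shows only the bench edge and the fingertips at rows 300–400.

Emit:
play_rows([
  {"jaw": 1,"x": 0.98,"y": -0.87,"z": -0.39,"wx": 0,"wy": 0,"wz": 0},
  {"jaw": 1,"x": 0.98,"y": -0.87,"z": -0.39,"wx": 0,"wy": 0,"wz": 0},
  {"jaw": 1,"x": 0.98,"y": -0.87,"z": -0.39,"wx": 0,"wy": 0,"wz": 0},
  {"jaw": 1,"x": 0.98,"y": -0.87,"z": -0.39,"wx": 0,"wy": 0,"wz": 0},
  {"jaw": 1,"x": 0.98,"y": -0.87,"z": -0.39,"wx": 0,"wy": 0,"wz": 0},
  {"jaw": 1,"x": 0.98,"y": -0.87,"z": -0.39,"wx": 0,"wy": 0,"wz": 0},
])

```text
time_s: 0.7
ee_pos: [291.6, -423.6, 303.3]
ee_rot: [3.103, 0.482, 0.007]
contact_force: [1.3, -1.0, -0.2]
grip_width: 85.1
gripper_force: 0.0
```

Emit:
play_rows([
  {"jaw": 1,"x": 0.98,"y": -0.87,"z": 0,"wx": 0,"wy": 0,"wz": 0},
  {"jaw": 1,"x": 0.98,"y": -0.87,"z": 0,"wx": 0,"wy": 0,"wz": 0},
  {"jaw": 1,"x": 0.98,"y": -0.87,"z": 0,"wx": 0,"wy": 0,"wz": 0},
  {"jaw": 1,"x": 0.98,"y": -0.87,"z": 0,"wx": 0,"wy": 0,"wz": 0},
  {"jaw": 1,"x": 0.98,"y": -0.87,"z": 0,"wx": 0,"wy": 0,"wz": 0},
  {"jaw": 1,"x": 0.98,"y": -0.87,"z": 0,"wx": 0,"wy": 0,"wz": 0},
])

```text
time_s: 1.2
ee_pos: [391.5, -255.4, 301.1]
ee_rot: [-3.103, -0.481, -0.003]
contact_force: [0.7, -0.0, 0.5]
grip_width: 85.6
gripper_force: 0.0
```

Emit:
play_rows([
  {"jaw": 1,"x": 0.98,"y": -0.87,"z": 0,"wx": 0,"wy": 0,"wz": 0},
  {"jaw": 1,"x": 0.98,"y": -0.87,"z": 0,"wx": 0,"wy": 0,"wz": 0},
  {"jaw": 1,"x": 0.98,"y": -0.87,"z": 0,"wx": 0,"wy": 0,"wz": 0},
  {"jaw": 1,"x": 0.98,"y": -0.87,"z": 0,"wx": 0,"wy": 0,"wz": 0},
  {"jaw": 1,"x": 0.98,"y": -0.87,"z": 0,"wx": 0,"wy": 0,"wz": 0},
  {"jaw": 1,"x": 0.98,"y": -0.87,"z": 0,"wx": 0,"wy": 0,"wz": 0},
])

```text
time_s: 1.7
ee_pos: [492.7, -87.0, 300.8]
ee_rot: [-3.102, -0.48, -0.003]
contact_force: [-0.4, 1.2, 0.1]
grip_width: 85.3
gripper_force: 0.0
```

Emit:
play_rows([
  {"jaw": 1,"x": 0.9,"y": -0.87,"z": 0,"wx": 0,"wy": 0,"wz": 0},
  {"jaw": 1,"x": 0.9,"y": -0.87,"z": 0,"wx": 0,"wy": 0,"wz": 0},
  {"jaw": 1,"x": 0.9,"y": -0.87,"z": 0,"wx": 0,"wy": 0,"wz": 0},
  {"jaw": 1,"x": 0.9,"y": -0.87,"z": 0,"wx": 0,"wy": 0,"wz": 0},
  {"jaw": 1,"x": 0.9,"y": -0.87,"z": 0,"wx": 0,"wy": 0,"wz": 0},
  {"jaw": 1,"x": 0.9,"y": -0.87,"z": 0,"wx": 0,"wy": 0,"wz": 0},
  {"jaw": 1,"x": 0.9,"y": -0.87,"z": 0,"wx": 0,"wy": 0,"wz": 0},
  {"jaw": 1,"x": 0.9,"y": -0.87,"z": 0,"wx": 0,"wy": 0,"wz": 0},
])

```text
time_s: 2.37
ee_pos: [580.6, 69.5, 300.3]
ee_rot: [3.106, 0.466, -0.002]
contact_force: [-0.5, -0.5, -0.7]
grip_width: 85.3
gripper_force: 0.0
```

Run:
```python
from h import *
d,s=snap("wrist","w2"); print(s["time_s"],s["ee_pos"],s["ee_rot"],s["dq"],s["contact_force"])
```

```text
2.3667 [580.61  69.52 300.3 ] [ 3.11  0.47 -0.  ] [ 0.02 -0.02  0.01  0.   -0.   -0.   -0.  ] [-0.51 -0.53 -0.75]
```

View pics/w2.png

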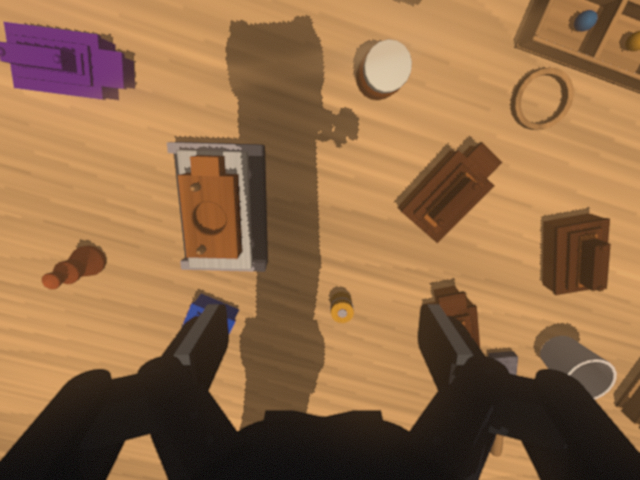

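w2 shows the movement's top at (342,313). The hall pocket is at (210,216), with dowel tops at (195,187) and (201,249). The matching roof is at about (448,190), porch towards (485,158). Next I'll fit silhouettes to get precise poses.

Run:
```python
from h import *
d=pickle.load(open("pics/w2.pkl","rb")); im=d["color"]
for n,p in (("halltop",(225,245)),("halltop2",(190,230)),("porch",(205,165)),("wood",(300,390)),("wood2",(380,250)),("shadowwood",(280,100)),("alu",(247,200)),("rooftop",(455,175)),("roofeave",(425,215)),("roofporch",(483,160)),("drumtop",(335,318)),("drumside",(342,300)),("ring",(541,72))): print(n,im[p[1]-1:p[1]+2,p[0]-1:p[0]+2].reshape(-1,3).mean(0), cv2.cvtColor(im[p[1]:p[1]+1,p[0]:p[0]+1],cv2.COLOR_RGB2HSV)[0,0])
t=pickle.load(open("pics/top0.pkl","rb"))
print("mov",p2w(d,(342,313),34),p2w(t,(331.5,303.5),34)); print("pocket",p2w(d,(210,216),68),p2w(t,(251.7,264.5),68))
print("dow",p2w(d,(195,187),82),p2w(d,(201,249),82))
cv2.imwrite("pics/w2c.png",np.hstack([cv2.resize(im[130:280,160:280],(480,600),interpolation=cv2.INTER_CUBIC),cv2.resize(im[130:280,390:470+40],(320+160,600),interpolation=cv2.INTER_CUBIC)])[:,:800,::-1])
```

```text
halltop [154.    92.11  45.11] [ 13 179 155]
halltop2 [149.56  89.44  44.33] [ 13 181 149]
porch [168.78 101.44  49.44] [ 13 182 168]
wood [113.44  84.33  53.  ] [ 16 135 115]
wood2 [190.78 142.44  89.22] [ 16 136 190]
shadowwood [108.22  80.22  50.78] [ 15 133 109]
alu [105.33  92.33  80.11] [ 15  60 102]
rooftop [95.22 57.78 32.22] [ 11 167  98]
roofeave [124.44  75.89  38.  ] [ 13 179 127]
roofporch [109.56  66.    36.67] [ 12 175 109]
drumtop [204.78 142.22  48.22] [ 18 196 206]
drumside [99.67 70.67 34.33] [ 17 168  97]
ring [177.67 127.11  75.33] [ 15 147 181]
mov [440.36  -1.32] [442.82  -0.29]
pocket [533.68 188.26] [530.62 187.51]
dow [564.93 205.8 ] [497.85 187.02]
```

View pics/w2c.png

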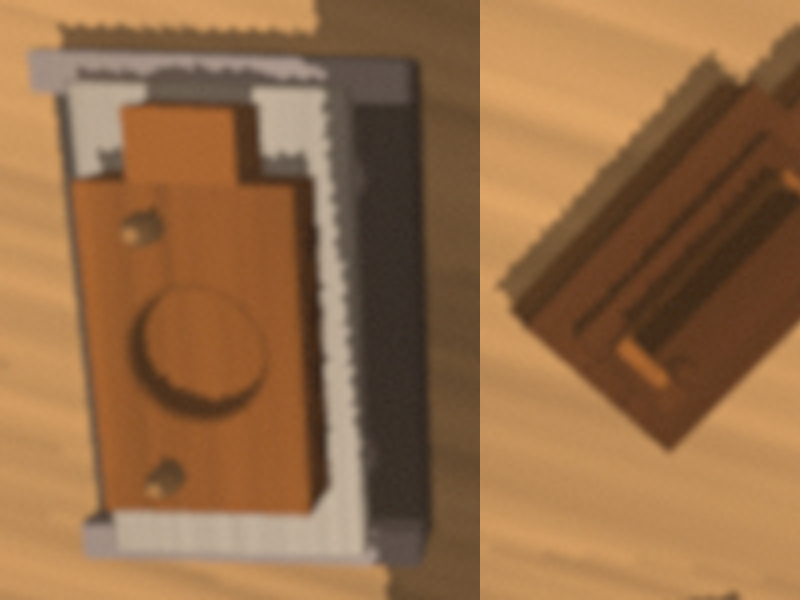

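Saturation separates the hall and roof cleanly from the wood (about 135) and the aluminium (about 60), so I'll fit silhouettes on it.

```bash
cat > fit.py <<'E'
from h import *
from scipy.optimize import minimize
HALL=[(-48,48,-30,30,42,68),(48,68,-15,15,42,68)]
ROOF=[(-48,48,-30,30,0,26),(48,68,-15,15,0,26),(-52,52,-32,32,26,32),(48,72,-17,17,26,32),(-38,38,-20,20,32,38),(-30,30,-9,9,38,64)]
def sil(d,boxes,p,dz=0,sc=4,roi=None):
    x,y,a=p; x0,y0,w,h=roi; m=np.zeros((h*sc,w*sc),np.uint8)
    for b in boxes:
        P=np.array([[X,Y,Z+dz] for X in b[:2] for Y in b[2:4] for Z in b[4:]],float)
        P[:,:2]=P[:,:2]@np.array([[np.cos(a),np.sin(a)],[-np.sin(a),np.cos(a)]])+[x,y]
        q=(w2p(d,P)+.5-[x0,y0])*sc
        cv2.fillConvexPoly(m,cv2.convexHull((q*16).astype(np.int32)),255,shift=4)
    return cv2.resize(m,(w,h),interpolation=cv2.INTER_AREA)/255.
def fit(d,boxes,p0,dz=0,smin=155,vmax=255):
    c=w2p(d,[[p0[0],p0[1],40+dz]])[0].astype(int); r=95; x0,y0=max(c[0]-r,0),max(c[1]-r,0)
    roi=(x0,y0,min(640,c[0]+r)-x0,min(480,c[1]+r)-y0)
    im=d["color"][y0:y0+roi[3],x0:x0+roi[2]]; hsv=cv2.cvtColor(im,cv2.COLOR_RGB2HSV)
    m=((hsv[...,1]>smin)&(hsv[...,0]<18)&(hsv[...,2]<vmax)).astype(np.uint8)
    m=cv2.morphologyEx(cv2.morphologyEx(m,cv2.MORPH_CLOSE,np.ones((5,5))),cv2.MORPH_OPEN,np.ones((3,3)))
    n,l=cv2.connectedComponents(m); s0=sil(d,boxes,p0,dz,roi=roi)
    k=max(range(1,n),key=lambda k:s0[l==k].sum()); m=(l==k).astype(np.uint8)
    cs,_=cv2.findContours(m,cv2.RETR_EXTERNAL,cv2.CHAIN_APPROX_NONE); cv2.drawContours(m,cs,-1,1,-1)
    f=lambda v:np.abs(sil(d,boxes,(v[0],v[1],v[2]/60),dz,roi=roi)-m).sum()/m.sum()
    r=minimize(f,[p0[0],p0[1],p0[2]*60],method="Nelder-Mead",options=dict(initial_simplex=np.array([p0]*4)*[1,1,60]+np.array([[0,0,0],[8,0,0],[0,8,0],[-4,-4,8]]),xatol=.05,fatol=1e-5))
    return np.array([r.x[0],r.x[1],r.x[2]/60]),r.fun
if __name__=="__main__":
    for n in ("w2","top0"):
        d=pickle.load(open(f"pics/{n}.pkl","rb"))
        print(n,"hall",*fit(d,HALL,(533,187,.26)),"roof",*fit(d,ROOF,(629,-72,-.47)))
E
python3 fit.py
python3 - <<'E'
from h import *
d=pickle.load(open("pics/w2.pkl","rb")); go(d["T"],(441,-1,200),.26)
E
```

```text
w2 hall [529.65 189.81   0.26] 0.07639443762965296 roof [627.74 -75.32  -0.4 ] 0.09780657368741445
top0 hall [528.38 131.32   0.86] 22.35301120448179 roof [636.88 -58.83  -0.59] 20.37444219066937
shift [-1.03  0.18  0.67] turn [0.   0.   0.04]
```

Emit:
play_rows([
  {"jaw": 1,"x": -1,"y": 0.18,"z": 0.8,"wx": 0,"wy": 0,"wz": 0.04},
  {"jaw": 1,"x": -1,"y": 0.18,"z": 0.8,"wx": 0,"wy": 0,"wz": 0.04},
  {"jaw": 1,"x": -1,"y": 0.18,"z": 0.8,"wx": 0,"wy": 0,"wz": 0.04},
  {"jaw": 1,"x": -1,"y": 0.18,"z": 0.8,"wx": 0,"wy": 0,"wz": 0.04},
  {"jaw": 1,"x": -1,"y": 0.18,"z": 0.8,"wx": 0,"wy": 0,"wz": 0.04},
  {"jaw": 1,"x": -1,"y": 0.18,"z": 0.8,"wx": 0,"wy": 0,"wz": 0.04},
  {"jaw": 1,"x": -1,"y": 0.18,"z": 0.8,"wx": 0,"wy": 0,"wz": 0.04},
])

```text
time_s: 3.0
ee_pos: [444.1, -1.1, 180.7]
ee_rot: [3.115, 0.397, -0.002]
contact_force: [-0.1, 0.3, 1.0]
grip_width: 85.6
gripper_force: 0.0
```

Run:
```python
from h import *
d,s=snap("wrist","w3"); print(s["time_s"],s["ee_pos"],s["ee_rot"],np.abs(s["dq"]).max())
im=d["color"]; h=cv2.cvtColor(im,cv2.COLOR_RGB2HSV)
c=w2p(d,[[441,-1,34]])[0]; print("pred",c)
m=((h[...,1]>165)&(h[...,0]>=16)&(h[...,0]<26)&(h[...,2]>120)).astype(np.uint8)
n,l,st,ce=cv2.connectedComponentsWithStats(m)
for i in range(1,n):
    if st[i,4]>60: print(st[i],ce[i])
go(d["T"],(441,-1,100),.26)
c=c.astype(int); cv2.imwrite("pics/w3c.png",cv2.resize(im[c[1]-75:c[1]+75,c[0]-100:c[0]+100],(800,600),interpolation=cv2.INTER_CUBIC)[:,:,::-1])
```

```text
3.0 [444.07  -1.06 180.67] [ 3.12  0.4  -0.  ] 0.07644563550388314
pred [321.6  231.74]
[304 213  36  36 820] [321.25 230.25]
shift [-0.02 -0.01  0.54] turn [ 0.    0.   -0.01]
```

View pics/w3c.png

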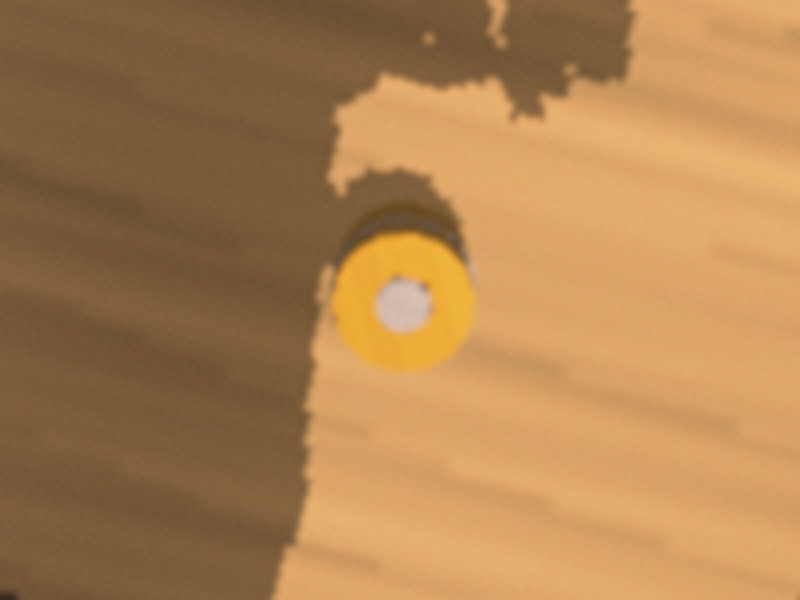

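The drum top is at w3 pixel (321.7,232.2), almost exactly where (441,-1) projects. Descending to grasp.

Emit:
play_rows([
  {"jaw": 1,"x": -0.02,"y": 0,"z": 0.5,"wx": 0,"wy": 0,"wz": 0},
  {"jaw": 1,"x": -0.02,"y": 0,"z": 1.0,"wx": 0,"wy": 0,"wz": 0},
  {"jaw": 1,"x": -0.02,"y": 0,"z": 1.0,"wx": 0,"wy": 0,"wz": 0},
  {"jaw": 1,"x": -0.02,"y": 0,"z": 1.0,"wx": 0,"wy": 0,"wz": 0},
  {"jaw": 1,"x": -0.02,"y": 0,"z": 1.0,"wx": 0,"wy": 0,"wz": 0},
  {"jaw": 1,"x": -0.02,"y": 0,"z": 1.0,"wx": 0,"wy": 0,"wz": 0},
])

```text
time_s: 3.55
ee_pos: [443.2, 0.9, 30.8]
ee_rot: [-3.115, -0.403, 0.002]
contact_force: [1.1, -1.3, 1.6]
grip_width: 85.6
gripper_force: 0.0
```

Emit:
play_rows([
  {"jaw": -1,"x": 0,"y": 0,"z": 0,"wx": 0,"wy": 0,"wz": 0},
  {"jaw": -1,"x": 0,"y": 0,"z": 0,"wx": 0,"wy": 0,"wz": 0},
  {"jaw": -1,"x": 0,"y": 0,"z": 0,"wx": 0,"wy": 0,"wz": 0},
  {"jaw": -1,"x": 0,"y": 0,"z": 0,"wx": 0,"wy": 0,"wz": 0},
  {"jaw": -1,"x": 0,"y": 0,"z": 0,"wx": 0,"wy": 0,"wz": 0},
  {"jaw": -1,"x": 0,"y": 0,"z": 0,"wx": 0,"wy": 0,"wz": 0},
  {"jaw": -1,"x": 0,"y": 0,"z": 0,"wx": 0,"wy": 0,"wz": 0},
  {"jaw": -1,"x": 0,"y": 0,"z": 0,"wx": 0,"wy": 0,"wz": 0},
], grip_force=40)

```text
time_s: 4.22
ee_pos: [443.4, 0.2, 32.1]
ee_rot: [3.115, 0.402, 0.003]
contact_force: [-1.1, -0.3, 11.4]
grip_width: 29.5
gripper_force: 38.6
```

Emit:
play_rows([
  {"jaw": -1,"x": 0,"y": 0,"z": -0.25,"wx": 0,"wy": 0,"wz": 0},
  {"jaw": -1,"x": 0,"y": 0,"z": -0.5,"wx": 0,"wy": 0,"wz": 0},
  {"jaw": -1,"x": 0.1,"y": -0.3,"z": -0.75,"wx": 0,"wy": 0,"wz": 0},
  {"jaw": -1,"x": 0.2,"y": -0.5,"z": -0.95,"wx": 0,"wy": 0,"wz": 0},
  {"jaw": -1,"x": 0.3,"y": -0.75,"z": -1.0,"wx": 0,"wy": 0,"wz": 0},
  {"jaw": -1,"x": 0.3,"y": -1.0,"z": -1.0,"wx": 0,"wy": 0,"wz": 0},
  {"jaw": -1,"x": 0.3,"y": -1.0,"z": -1.0,"wx": 0,"wy": 0,"wz": 0},
  {"jaw": -1,"x": 0.3,"y": -1.0,"z": -1.0,"wx": 0,"wy": 0,"wz": 0},
])

```text
time_s: 4.88
ee_pos: [447.4, 161.5, 182.3]
ee_rot: [-3.112, -0.412, -0.004]
contact_force: [-1.1, 0.4, -0.2]
grip_width: 29.6
gripper_force: 40.3
```

Run:
```python
from fit import *
d,s=snap("wrist","w4"); print(s["time_s"],s["ee_pos"],s["ee_rot"],np.abs(s["dq"]).max(),s["contact_force"],s["grip_width"],s["gripper_force"])
for sm in (145,155,165): print(fit(d,HALL,(532,188,.26),smin=sm))
p,_=fit(d,HALL,(532,188,.26)); im=d["color"].copy()
def pt(x,y,z): c,s_=np.cos(p[2]),np.sin(p[2]); return [p[0]+c*x-s_*y,p[1]+s_*x+c*y,z]
print(w2p(d,[pt(0,0,68),pt(36,10,82),pt(-36,10,82)]))
for b in HALL:
    q=w2p(d,[pt(x,y,68) for x,y in ((b[0],b[2]),(b[1],b[2]),(b[1],b[3]),(b[0],b[3]))])
    cv2.polylines(im,[(q*16).astype(np.int32)],True,(0,255,0),1,shift=4)
for t in (pt(36,10,82),pt(-36,10,82)): cv2.circle(im,tuple(np.round(w2p(d,[t])[0]).astype(int)),2,(255,0,255),-1)
cv2.imwrite("pics/w4a.png",im[:,:,::-1])
```

```text
4.8833 [447.39 161.53 182.33] [-3.11 -0.41 -0.  ] 0.06404003039816414 [-1.09  0.4  -0.2 ] 29.551939638537974 40.2960079908371
(array([531.29, 189.48,   0.27]), np.float64(0.03627572203533654))
(array([531.36, 189.45,   0.27]), np.float64(0.3892938047667518))
(array([532.17, 189.  ,   0.26]), np.float64(0.48213150627833057))
[[315.68 120.87]
 [298.5   59.27]
 [301.58 175.31]]
```

View pics/w4a.png

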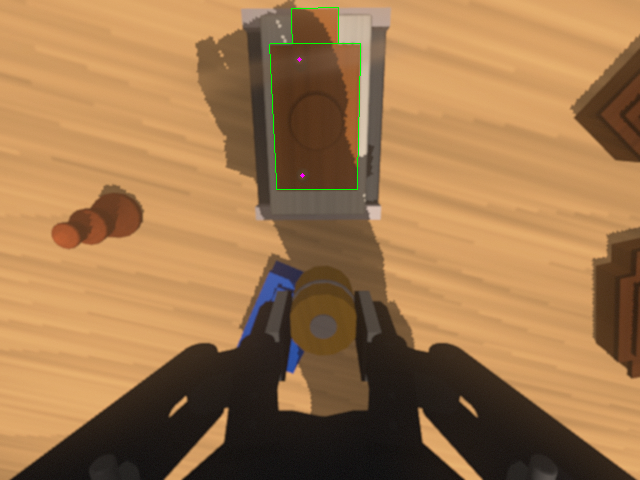

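The overlay fits the hall within a pixel (3.6 % residual), giving a pose of about (531.3, 189.5, 0.265). The held drum's top centre is at (323,327).

Run:
```python
from h import *
d=pickle.load(open("pics/w4.pkl","rb"))
T=d["T"]; im=d["color"]; h=cv2.cvtColor(im[285:370,285:365],cv2.COLOR_RGB2HSV)
g=((h[...,1]<90)&(h[...,2]>75)).astype(np.uint8)
n,l,st,ce=cv2.connectedComponentsWithStats(g); print([(st[i],ce[i]+[285,285]) for i in range(1,n) if st[i,4]>60])
dz=T[2,3]+2.5
for px in ((323,326),(323,328)):
    w=np.r_[p2w(d,px,dz),dz]; t=T[:3,:3].T@(w-T[:3,3]); print("drum in tool",t)
tgt=np.array([531.3,189.5]); ya=.265
off=t[:2]; c,s=np.cos(ya),np.sin(ya)
pos=tgt-np.array([c*off[0]+s*off[1], s*off[0]-c*off[1]])
print(pos); go(T,(*pos,120),ya); print(R.from_matrix(T[:3,:3]).as_matrix())
```

```text
[(array([74,  6,  6, 22, 66], dtype=int32), array([362.62, 298.38])), (array([ 25,  30,  26,  23, 477], dtype=int32), array([322.82, 326.12]))]
drum in tool [-2.63  0.05 -2.51]
drum in tool [-3.67  0.05 -2.51]
[534.83 190.5 ]
shift [ 0.61 -0.03  0.42] turn [-0. -0. -0.]
[[ 0.97  0.26  0.  ]
 [ 0.26 -0.97  0.  ]
 [ 0.   -0.   -1.  ]]
```

Emit:
play_rows([
  {"jaw": -1,"x": 0.3,"y": -0.02,"z": 0,"wx": 0,"wy": 0,"wz": 0},
  {"jaw": -1,"x": 0.6,"y": -0.033,"z": 0,"wx": 0,"wy": 0,"wz": 0},
  {"jaw": -1,"x": 0.605,"y": -0.033,"z": 0.2,"wx": 0,"wy": 0,"wz": 0},
  {"jaw": -1,"x": 0.605,"y": -0.033,"z": 0.4,"wx": 0,"wy": 0,"wz": 0},
  {"jaw": -1,"x": 0.605,"y": -0.033,"z": 0.4,"wx": 0,"wy": 0,"wz": 0},
  {"jaw": -1,"x": 0.605,"y": -0.033,"z": 0.4,"wx": 0,"wy": 0,"wz": 0},
])

```text
time_s: 5.43
ee_pos: [533.1, 182.7, 119.3]
ee_rot: [3.114, 0.4, -0.008]
contact_force: [0.0, -0.2, 0.6]
grip_width: 29.5
gripper_force: 40.3
```

Run:
```python
from h import *
from plant import readout
s=readout.read_state(); print(s["time_s"],s["ee_pos"],s["ee_rot"],s["contact_force"]); go(toolT(s),(533.9,190.2,87),.265)
```

```text
5.4333 [533.05 182.7  119.33] [ 3.11  0.4  -0.01] [ 0.01 -0.21  0.58]
shift [ 0.02 -0.05  0.22] turn [ 0.    0.   -0.01]
```

Emit:
play_rows([
  {"jaw": -1,"x": 0,"y": 0,"z": 0,"wx": 0,"wy": 0,"wz": 0},
  {"jaw": -1,"x": 0,"y": 0,"z": 0,"wx": 0,"wy": 0,"wz": 0},
  {"jaw": -1,"x": 0,"y": 0,"z": 0,"wx": 0,"wy": 0,"wz": 0},
  {"jaw": -1,"x": 0,"y": 0,"z": 0,"wx": 0,"wy": 0,"wz": 0},
])

```text
time_s: 5.77
ee_pos: [535.0, 184.8, 122.3]
ee_rot: [-3.116, -0.402, -0.004]
contact_force: [-1.3, -0.4, -0.7]
grip_width: 29.6
gripper_force: 40.3
```

Run:
```python
from fit import *
from plant import readout
for i in range(3):
    d,s=snap("wrist",f"w5_{i}"); print(s["time_s"],s["ee_pos"],s["ee_rot"],np.abs(s["dq"]).max())
print(fit(d,HALL,(532,188,.26),smin=145))
im=d["color"].copy(); p=(531.3,189.5,.265)
for X,Y in ((36,10),(-36,10)):
  for z in (68,82): cv2.circle(im,tuple(np.round(w2p(d,[[p[0]+np.cos(p[2])*X-np.sin(p[2])*Y,p[1]+np.sin(p[2])*X+np.cos(p[2])*Y,z]])[0]).astype(int)),2,(255,0,255),-1)
cv2.imwrite("pics/w5a.png",im[:,:,::-1])
```

```text
5.7667 [534.98 184.77 122.31] [-3.12 -0.4  -0.  ] 0.007803597978847131
5.8167 [534.86 184.74 122.03] [3.12 0.4  0.  ] 0.009426430404169215
5.8667 [534.75 184.72 121.75] [3.12 0.4  0.  ] 0.007081611312650221
(array([529.56, 189.18,   0.27]), np.float64(0.1829435225227791))
```

View pics/w5a.png

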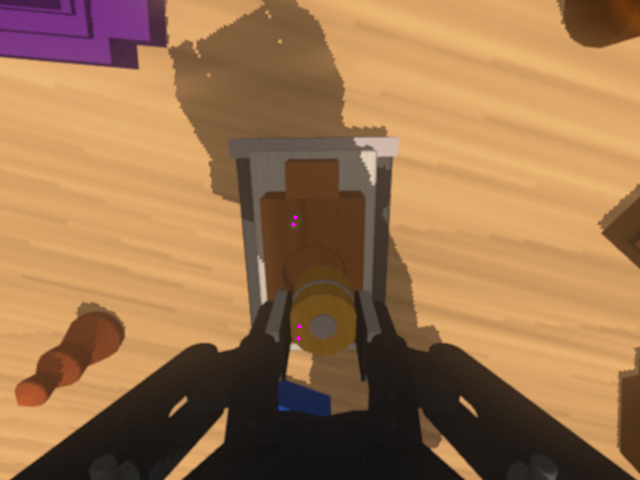

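The arm takes about 6 rows to settle, so w4 was read while it was still moving. In w5 the porch is at cols 286–339 and row 160, and the left dowel is around (294,219). I'll refit from this settled image, leaving out the part hidden by the gripper.

Run:
```python
from fit import *
for nm in ("w5_2","w2","w4"):
    d=pickle.load(open(f"pics/{nm}.pkl","rb")); roi=(150,0,200,268) if nm=="w2" else (200,0,240,262)
    x0,y0,w,h=roi; hsv=cv2.cvtColor(d["color"][y0:y0+h,x0:x0+w],cv2.COLOR_RGB2HSV)
    for sm in (145,155):
        m=((hsv[...,1]>sm)&(hsv[...,0]<15)).astype(np.uint8)
        m=cv2.morphologyEx(m,cv2.MORPH_CLOSE,np.ones((7,7))); m=cv2.morphologyEx(m,cv2.MORPH_OPEN,np.ones((5,5)))
        n,l,st,ce=cv2.connectedComponentsWithStats(m); p0=np.array([532,188,.265])
        s0=sil(d,HALL,p0,roi=roi); k=max(range(1,n),key=lambda k:s0[l==k].sum()); m=(l==k).astype(np.uint8)
        cs,_=cv2.findContours(m,cv2.RETR_EXTERNAL,cv2.CHAIN_APPROX_NONE); cv2.drawContours(m,cs,-1,1,-1)
        f=lambda v:np.abs(sil(d,HALL,(v[0],v[1],v[2]/60),roi=roi)-m).sum()/m.sum()
        v0=p0*[1,1,60]; r=minimize(f,v0,method="Nelder-Mead",options=dict(initial_simplex=np.array([v0]*4)+np.array([[0,0,0],[8,0,0],[0,8,0],[-4,-4,6]]),xatol=.05,fatol=1e-5))
        print(nm,sm,r.x/[1,1,60],r.fun,st[k])
```

```text
w5_2 145 [529.69 189.17   0.27] 0.02406630933803741 [  61  160  103  102 8670]
w5_2 155 [529.5  189.3    0.27] 0.028764082761381055 [  61  160  103  102 8387]
w2 145 [529.79 189.83   0.27] 0.05852561408166125 [  28  156   63  102 5318]
w2 155 [529.76 189.86   0.28] 0.07688344414070848 [  28  156   62  102 5229]
w4 145 [530.47 189.17   0.27] 0.039551328944159955 [   71     9    88   181 12878]
w4 155 [518.89 185.86   0.29] 0.39803254291300927 [  73   63   86  127 9572]
```

Emit:
play_rows([
  {"jaw": -1,"x": -0.006,"y": -0.037,"z": 0,"wx": 0,"wy": 0,"wz": 0},
  {"jaw": -1,"x": -0.006,"y": -0.037,"z": 0,"wx": 0,"wy": 0,"wz": 0},
  {"jaw": -1,"x": -0.006,"y": -0.037,"z": 0.08,"wx": 0,"wy": 0,"wz": 0},
  {"jaw": -1,"x": -0.006,"y": -0.037,"z": 0.13,"wx": 0,"wy": 0,"wz": 0},
  {"jaw": -1,"x": -0.006,"y": -0.037,"z": 0.13,"wx": 0,"wy": 0,"wz": 0},
  {"jaw": -1,"x": -0.006,"y": -0.037,"z": 0.13,"wx": 0,"wy": 0,"wz": 0},
  {"jaw": -1,"x": -0.006,"y": -0.037,"z": 0.13,"wx": 0,"wy": 0,"wz": 0},
  {"jaw": -1,"x": -0.006,"y": -0.037,"z": 0.13,"wx": 0,"wy": 0,"wz": 0},
])

```text
time_s: 6.58
ee_pos: [532.3, 189.9, 101.4]
ee_rot: [-3.116, -0.402, -0.0]
contact_force: [0.6, 0.4, -1.5]
grip_width: 29.5
gripper_force: 40.3
```

Emit:
play_rows([
  {"jaw": -1,"x": 0,"y": 0,"z": 0.03,"wx": 0,"wy": 0,"wz": 0},
  {"jaw": -1,"x": 0,"y": 0,"z": 0.05,"wx": 0,"wy": 0,"wz": 0},
  {"jaw": -1,"x": 0,"y": 0,"z": 0.07,"wx": 0,"wy": 0,"wz": 0},
  {"jaw": -1,"x": 0,"y": 0,"z": 0.09,"wx": 0,"wy": 0,"wz": 0},
  {"jaw": -1,"x": 0,"y": 0,"z": 0.095,"wx": 0,"wy": 0,"wz": 0},
  {"jaw": -1,"x": 0,"y": 0,"z": 0.095,"wx": 0,"wy": 0,"wz": 0},
  {"jaw": -1,"x": 0,"y": 0,"z": 0.095,"wx": 0,"wy": 0,"wz": 0},
])

```text
time_s: 7.17
ee_pos: [532.1, 189.9, 87.0]
ee_rot: [-3.116, -0.403, 0.0]
contact_force: [-0.4, 0.2, -0.2]
grip_width: 29.5
gripper_force: 40.4
```

Emit:
play_rows([
  {"jaw": -1,"x": 0,"y": 0,"z": 0.012,"wx": 0,"wy": 0,"wz": 0},
  {"jaw": -1,"x": 0,"y": 0,"z": 0.012,"wx": 0,"wy": 0,"wz": 0},
  {"jaw": -1,"x": 0,"y": 0,"z": 0.012,"wx": 0,"wy": 0,"wz": 0},
  {"jaw": -1,"x": 0,"y": 0,"z": 0.012,"wx": 0,"wy": 0,"wz": 0},
])

```text
time_s: 7.5
ee_pos: [532.4, 190.1, 85.9]
ee_rot: [3.116, 0.403, 0.001]
contact_force: [-1.2, -1.8, 6.5]
grip_width: 29.3
gripper_force: 40.9
```

Emit:
play_rows([
  {"jaw": 0.3,"x": 0,"y": 0,"z": 0,"wx": 0,"wy": 0,"wz": 0},
  {"jaw": 0.3,"x": 0,"y": 0,"z": 0,"wx": 0,"wy": 0,"wz": 0},
  {"jaw": 0.3,"x": 0,"y": 0,"z": 0,"wx": 0,"wy": 0,"wz": 0},
  {"jaw": 0.3,"x": 0,"y": 0,"z": 0,"wx": 0,"wy": 0,"wz": 0},
  {"jaw": 0.3,"x": 0,"y": 0,"z": 0,"wx": 0,"wy": 0,"wz": 0},
  {"jaw": 0.3,"x": 0,"y": 0,"z": 0,"wx": 0,"wy": 0,"wz": 0},
])

```text
time_s: 8.0
ee_pos: [532.1, 189.9, 85.1]
ee_rot: [3.116, 0.402, -0.0]
contact_force: [0.6, 1.0, -0.1]
grip_width: 55.8
gripper_force: 0.0
```

Emit:
play_rows([
  {"jaw": 0.3,"x": 0,"y": 0,"z": -0.2,"wx": 0,"wy": 0,"wz": 0},
  {"jaw": 1,"x": 0,"y": 0,"z": -0.4,"wx": 0,"wy": 0,"wz": 0},
  {"jaw": 1,"x": -0.3,"y": 0,"z": -0.6,"wx": 0,"wy": 0,"wz": 0},
  {"jaw": 1,"x": -0.3,"y": 0,"z": -0.6,"wx": 0,"wy": 0,"wz": 0},
  {"jaw": 1,"x": -0.3,"y": 0,"z": -0.6,"wx": 0,"wy": 0,"wz": 0},
  {"jaw": 1,"x": -0.3,"y": 0,"z": -0.6,"wx": 0,"wy": 0,"wz": 0},
  {"jaw": 1,"x": -0.3,"y": 0,"z": -0.6,"wx": 0,"wy": 0,"wz": 0},
  {"jaw": 1,"x": -0.3,"y": 0,"z": -0.6,"wx": 0,"wy": 0,"wz": 0},
])

```text
time_s: 8.67
ee_pos: [488.9, 178.3, 174.2]
ee_rot: [-3.116, -0.402, 0.002]
contact_force: [-0.4, -0.0, -0.2]
grip_width: 85.2
gripper_force: 0.0
```

Run:
```python
from fit import *
d,s=snap("wrist","w6"); print(s["time_s"],s["ee_pos"],s["ee_rot"],np.abs(s["dq"]).max())
im=d["color"]; p=(529.8,189.3,.27)
c=w2p(d,[[p[0],p[1],88]])[0]; print("drum pred",c); hp=w2p(d,[[p[0],p[1],68]])[0].astype(int)
print(fit(d,HALL,p,smin=145))
cv2.imwrite("pics/w6c.png",cv2.resize(im[hp[1]-90:hp[1]+90,hp[0]-120:hp[0]+120],(800,600),interpolation=cv2.INTER_CUBIC)[:,:,::-1]); print(hp)
go(d["T"],(627.7,-75.3,250),-.42); go(d["T"],(600,-60,250),-.42)
```

```text
8.6667 [488.91 178.31 174.2 ] [-3.12 -0.4   0.  ] 0.005038391070685021
drum pred [322.38 192.53]
(array([531.34, 189.72,   0.26]), np.float64(0.036369908941604065))
[322 187]
shift [ 0.47  1.87 -0.51] turn [0.   0.   0.65]
shift [ 0.31  1.72 -0.51] turn [0.   0.   0.65]
```

View pics/w6c.png

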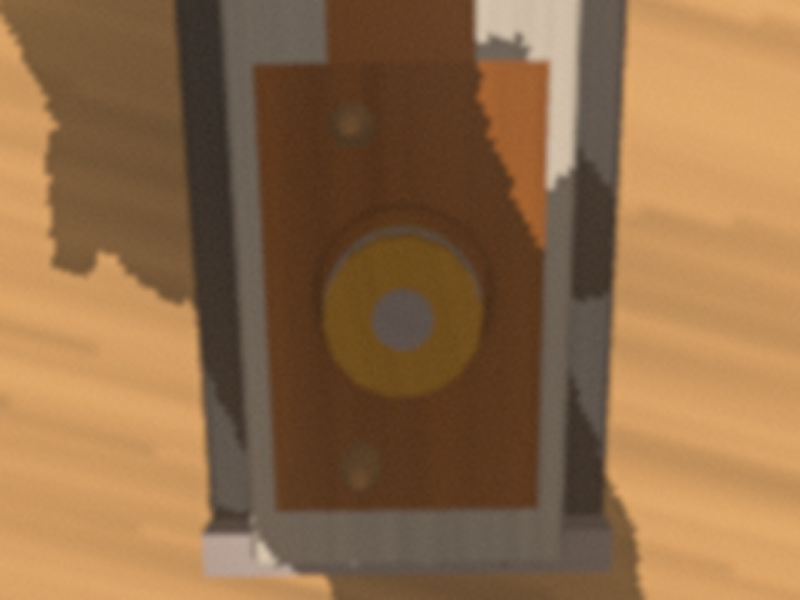

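The drum sits in the pocket: its top is at (322.6,192.4), exactly where predicted. Next is the roof.

Emit:
play_rows([
  {"jaw": 1,"x": 0.06,"y": 0.25,"z": 0,"wx": 0,"wy": 0,"wz": 0.1},
  {"jaw": 1,"x": 0.12,"y": 0.5,"z": 0,"wx": 0,"wy": 0,"wz": 0.22},
  {"jaw": 1,"x": 0.18,"y": 0.75,"z": 0,"wx": 0,"wy": 0,"wz": 0.33},
  {"jaw": 1,"x": 0.24,"y": 1.0,"z": 0,"wx": 0,"wy": 0,"wz": 0.44},
  {"jaw": 1,"x": 0.24,"y": 1.0,"z": 0,"wx": 0,"wy": 0,"wz": 0.55},
  {"jaw": 1,"x": 0.24,"y": 1.0,"z": 0,"wx": 0,"wy": 0,"wz": 0.65},
  {"jaw": 1,"x": 0.24,"y": 1.0,"z": 0,"wx": 0,"wy": 0,"wz": 0.65},
  {"jaw": 1,"x": 0.24,"y": 1.0,"z": 0,"wx": 0,"wy": 0,"wz": 0.65},
])

```text
time_s: 9.38
ee_pos: [561.5, 42.8, 174.4]
ee_rot: [3.072, -0.655, -0.002]
contact_force: [0.1, 0.5, -0.1]
grip_width: 85.3
gripper_force: 0.0
```

Run:
```python
from h import *
from plant import readout
s=readout.read_state(); print(s["time_s"],s["ee_pos"],s["ee_rot"]); go(toolT(s),(588.5,-57.8,140),-.42)
d=pickle.load(open("pics/w6.pkl","rb"))
a,b=p2w(d,(307.3,133),82),p2w(d,(310,240.4),82); v=(a-b)/np.linalg.norm(a-b); print("dowels",a,b,np.linalg.norm(a-b),"yaw",np.arctan2(v[1],v[0]),"ctr",(a+b)/2-10*np.array([-v[1],v[0]]))
```

```text
9.3833 [561.46  42.84 174.37] [ 3.07 -0.65 -0.  ]
shift [0.44 0.54 0.23] turn [ 0.  0. -0.]
dowels [563.63 208.21] [493.3 188.9] 72.92799695549229 yaw 0.2680257196988475 ctr [531.12 188.91]
```

Emit:
play_rows([
  {"jaw": 1,"x": 0.22,"y": 0.27,"z": 0.12,"wx": 0,"wy": 0,"wz": 0},
  {"jaw": 1,"x": 0.44,"y": 0.54,"z": 0.23,"wx": 0,"wy": 0,"wz": 0},
  {"jaw": 1,"x": 0.44,"y": 0.54,"z": 0.23,"wx": 0,"wy": 0,"wz": 0},
  {"jaw": 1,"x": 0.44,"y": 0.54,"z": 0.23,"wx": 0,"wy": 0,"wz": 0},
  {"jaw": 1,"x": 0.44,"y": 0.54,"z": 0.23,"wx": 0,"wy": 0,"wz": 0},
  {"jaw": 1,"x": 0.44,"y": 0.54,"z": 0.23,"wx": 0,"wy": 0,"wz": 0},
  {"jaw": 1,"x": 0.44,"y": 0.54,"z": 0.23,"wx": 0,"wy": 0,"wz": 0},
  {"jaw": 1,"x": 0.44,"y": 0.54,"z": 0.23,"wx": 0,"wy": 0,"wz": 0},
])

```text
time_s: 10.05
ee_pos: [588.5, -56.6, 141.2]
ee_rot: [-3.072, 0.655, -0.001]
contact_force: [0.9, 0.1, -0.1]
grip_width: 85.2
gripper_force: 0.0
```

Run:
```python
from fit import *
d,s=snap("wrist","w7"); print(s["time_s"],s["ee_pos"],s["ee_rot"],np.abs(s["dq"]).max())
for sm in (145,150,155): print(fit(d,ROOF,(627,-75,-.42),smin=sm,vmax=140))
p,_=fit(d,ROOF,(627,-75,-.42),smin=145,vmax=140); im=d["color"].copy(); c,s_=np.cos(p[2]),np.sin(p[2])
def pt(x,y,z): return [p[0]+c*x-s_*y,p[1]+s_*x+c*y,z]
for (b,z) in ((ROOF[2],32),(ROOF[3],32),(ROOF[5],64)):
    q=w2p(d,[pt(x,y,z) for x,y in ((b[0],b[2]),(b[1],b[2]),(b[1],b[3]),(b[0],b[3]))])
    cv2.polylines(im,[(q*16).astype(np.int32)],True,(0,255,0),1,shift=4)
q=w2p(d,[p[:2].tolist()+[40]])[0].astype(int); q[1]=max(q[1],120); print(q,p)
cv2.imwrite("pics/w7c.png",cv2.resize(im[q[1]-120:q[1]+120,q[0]-160:q[0]+160],(800,600),interpolation=cv2.INTER_CUBIC)[:,:,::-1])
```

```text
10.05 [588.53 -56.63 141.18] [-3.07  0.66 -0.  ] 0.006963643967139454
(array([631.86, -75.94,  -0.4 ]), np.float64(0.0570380150183167))
(array([631.93, -75.96,  -0.4 ]), np.float64(0.0613552570634553))
(array([632.04, -75.99,  -0.41]), np.float64(0.06818265853207617))
[322 181] [631.86 -75.94  -0.4 ]
```

View pics/w7c.png

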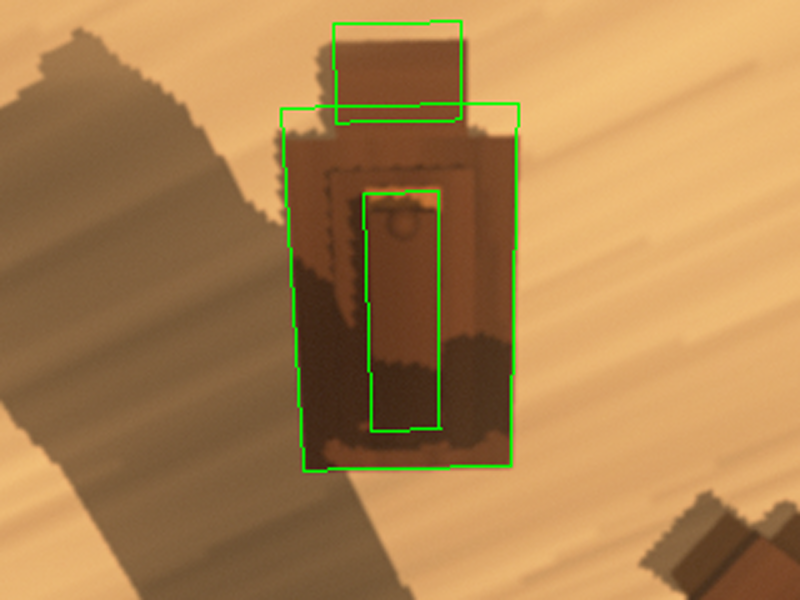

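The overlay shows my guessed eave length was wrong: the main eaves end at x = ±48. I'll correct the model and refit.

```bash
sed -i 's/(-52,52,-32,32,26,32)/(-48,48,-32,32,26,32)/; s/(-38,38,-20,20,32,38)/(-36,36,-20,20,32,38)/' fit.py
python3 - <<'E'
from fit import *
d=pickle.load(open("pics/w7.pkl","rb"))
for sm in (145,150,155):
    p,r=fit(d,ROOF,(627,-75,-.42),smin=sm,vmax=140); print(p,r)
im=d["color"].copy(); c,s_=np.cos(p[2]),np.sin(p[2])
def pt(x,y,z): return [p[0]+c*x-s_*y,p[1]+s_*x+c*y,z]
f=lambda P:(w2p(d,P)-[162,61])*2.5
print("eave corners rear/front L/R, porch end L/R, in w7c crop px\n",f([pt(-48,32,32),pt(-48,-32,32),pt(48,32,32),pt(48,-32,32),pt(72,17,32),pt(72,-17,32)]))
print("ridge top",f([pt(-30,9,64),pt(-30,-9,64),pt(30,9,64),pt(30,-9,64)]))
w2=pickle.load(open("pics/w2.pkl","rb")); print("w2",fit(w2,ROOF,(627,-75,-.42),smin=150,vmax=140))
T=d["T"]; print("roof in tool",T[:3,:3].T@(np.r_[p[:2],64]-T[:3,3])); go(T,(p[0],p[1],100),p[2]); print(T[:3,:3])
w6=pickle.load(open("pics/w6.pkl","rb")); print("w6 tool yaw",np.arctan2(w6["T"][1,0],w6["T"][0,0]),"w7 yaw",np.arctan2(T[1,0],T[0,0]))
E
```

```text
[628.37 -74.4   -0.4 ] 0.018911057032494707
[628.25 -74.41  -0.4 ] 0.021428130307241007
[628.37 -74.61  -0.4 ] 0.02736553301298334
eave corners rear/front L/R, porch end L/R, in w7c crop px
 [[303.1  468.52]
 [509.88 464.32]
 [282.39 137.57]
 [516.59 132.15]
 [333.    39.3 ]
 [461.69  36.21]]
ridge top [[371.79 443.11]
 [439.45 441.72]
 [363.63 208.32]
 [437.6  206.65]]
w2 (array([628.02, -75.32,  -0.4 ]), np.float64(0.0346550191918619))
roof in tool [43.67  0.22 77.19]
shift [0.29 0.   0.27] turn [-0.   -0.   -0.02]
[[ 0.91 -0.41  0.  ]
 [-0.41 -0.91  0.  ]
 [ 0.   -0.   -1.  ]]
w6 tool yaw 0.2565881852130651 w7 yaw -0.42038424752589715
```

Emit:
play_rows([
  {"jaw": 1,"x": 0.291,"y": 0.002,"z": 0.05,"wx": 0,"wy": 0,"wz": -0.015},
  {"jaw": 1,"x": 0.291,"y": 0.002,"z": 0.1,"wx": 0,"wy": 0,"wz": -0.015},
  {"jaw": 1,"x": 0.291,"y": 0.002,"z": 0.35,"wx": 0,"wy": 0,"wz": -0.015},
  {"jaw": 1,"x": 0.291,"y": 0.002,"z": 0.585,"wx": 0,"wy": 0,"wz": -0.015},
  {"jaw": 1,"x": 0.291,"y": 0.002,"z": 0.585,"wx": 0,"wy": 0,"wz": -0.015},
  {"jaw": 1,"x": 0.291,"y": 0.002,"z": 0.585,"wx": 0,"wy": 0,"wz": -0.015},
  {"jaw": 1,"x": 0.291,"y": 0.002,"z": 0.585,"wx": 0,"wy": 0,"wz": -0.015},
  {"jaw": 1,"x": 0.291,"y": 0.002,"z": 0.585,"wx": 0,"wy": 0,"wz": -0.015},
])

```text
time_s: 10.77
ee_pos: [629.7, -76.4, 55.7]
ee_rot: [-3.076, 0.636, -0.006]
contact_force: [-1.1, -0.2, 0.2]
grip_width: 85.6
gripper_force: 0.0
```

Emit:
play_rows([
  {"jaw": -1,"x": 0,"y": 0,"z": 0,"wx": 0,"wy": 0,"wz": 0},
  {"jaw": -1,"x": 0,"y": 0,"z": 0,"wx": 0,"wy": 0,"wz": 0},
  {"jaw": -1,"x": 0,"y": 0,"z": 0,"wx": 0,"wy": 0,"wz": 0},
  {"jaw": -1,"x": 0,"y": 0,"z": 0,"wx": 0,"wy": 0,"wz": 0},
  {"jaw": -1,"x": 0,"y": 0,"z": 0,"wx": 0,"wy": 0,"wz": 0},
  {"jaw": -1,"x": 0,"y": 0,"z": 0,"wx": 0,"wy": 0,"wz": 0},
  {"jaw": -1,"x": 0,"y": 0,"z": 0,"wx": 0,"wy": 0,"wz": 0},
  {"jaw": -1,"x": 0,"y": 0,"z": 0,"wx": 0,"wy": 0,"wz": 0},
], grip_force=80)

```text
time_s: 11.43
ee_pos: [628.3, -76.6, 53.3]
ee_rot: [-3.076, 0.636, -0.001]
contact_force: [-0.7, 1.4, 3.8]
grip_width: 16.5
gripper_force: 78.3
```

Emit:
play_rows([
  {"jaw": -1,"x": 0,"y": 0,"z": -0.2,"wx": 0,"wy": 0,"wz": 0},
  {"jaw": -1,"x": 0,"y": 0,"z": -0.45,"wx": 0,"wy": 0,"wz": 0},
  {"jaw": -1,"x": -0.1,"y": -0.1,"z": -0.65,"wx": 0,"wy": 0,"wz": -0.06},
  {"jaw": -1,"x": -0.25,"y": -0.27,"z": -0.8,"wx": 0,"wy": 0,"wz": -0.14},
  {"jaw": -1,"x": -0.42,"y": -0.44,"z": -0.8,"wx": 0,"wy": 0,"wz": -0.23},
  {"jaw": -1,"x": -0.58,"y": -0.62,"z": -0.8,"wx": 0,"wy": 0,"wz": -0.32},
  {"jaw": -1,"x": -0.75,"y": -0.8,"z": -0.8,"wx": 0,"wy": 0,"wz": -0.41},
  {"jaw": -1,"x": -0.9,"y": -0.96,"z": -0.8,"wx": 0,"wy": 0,"wz": -0.5},
])

```text
time_s: 12.1
ee_pos: [559.9, 111.1, 172.9]
ee_rot: [-3.136, -0.19, 0.001]
contact_force: [0.9, 0.5, -1.8]
grip_width: 16.4
gripper_force: 78.6
```

Emit:
play_rows([
  {"jaw": -1,"x": 0,"y": 0,"z": 0,"wx": 0,"wy": 0,"wz": -0.1},
  {"jaw": -1,"x": 0,"y": 0,"z": 0,"wx": 0,"wy": 0,"wz": -0.14},
  {"jaw": -1,"x": 0,"y": 0,"z": 0,"wx": 0,"wy": 0,"wz": -0.14},
  {"jaw": -1,"x": 0,"y": 0,"z": 0,"wx": 0,"wy": 0,"wz": -0.14},
  {"jaw": -1,"x": 0,"y": 0,"z": 0,"wx": 0,"wy": 0,"wz": -0.14},
  {"jaw": -1,"x": 0,"y": 0,"z": 0,"wx": 0,"wy": 0,"wz": -0.14},
])

```text
time_s: 12.6
ee_pos: [561.3, 108.5, 172.8]
ee_rot: [3.115, 0.407, -0.001]
contact_force: [0.8, -1.1, -1.2]
grip_width: 16.4
gripper_force: 78.6
```

Run:
```python
from fit import *
d,s=snap("wrist","w8"); print(s["time_s"],s["ee_pos"],s["ee_rot"],s["contact_force"],s["grip_width"])
T=d["T"]; go(T,(532.0,189.4,165),.265)
print("yaw",np.arctan2(T[1,0],T[0,0]))
```

```text
12.6 [561.33 108.48 172.78] [ 3.11  0.41 -0.  ] [ 0.8  -1.09 -1.19] 16.365778829248978
shift [-0.05 -0.57  0.05] turn [ 0.  0. -0.]
yaw 0.25996549074826886
```

Emit:
play_rows([
  {"jaw": -1,"x": -0.01,"y": -0.15,"z": 0,"wx": 0,"wy": 0,"wz": -0.005},
  {"jaw": -1,"x": -0.03,"y": -0.35,"z": 0,"wx": 0,"wy": 0,"wz": -0.005},
  {"jaw": -1,"x": -0.05,"y": -0.52,"z": 0.05,"wx": 0,"wy": 0,"wz": -0.005},
  {"jaw": -1,"x": -0.05,"y": -0.572,"z": 0.05,"wx": 0,"wy": 0,"wz": -0.005},
  {"jaw": -1,"x": -0.05,"y": -0.572,"z": 0.05,"wx": 0,"wy": 0,"wz": -0.005},
  {"jaw": -1,"x": -0.05,"y": -0.572,"z": 0.05,"wx": 0,"wy": 0,"wz": -0.005},
  {"jaw": -1,"x": -0.05,"y": -0.572,"z": 0.05,"wx": 0,"wy": 0,"wz": -0.005},
  {"jaw": -1,"x": -0.05,"y": -0.572,"z": 0.05,"wx": 0,"wy": 0,"wz": -0.005},
])

```text
time_s: 13.32
ee_pos: [532.6, 188.3, 165.5]
ee_rot: [3.113, 0.415, 0.0]
contact_force: [-0.0, 0.0, -2.6]
grip_width: 16.5
gripper_force: 78.6
```

Emit:
play_rows([
  {"jaw": -1,"x": 0,"y": 0,"z": 0,"wx": 0,"wy": 0,"wz": 0},
  {"jaw": -1,"x": 0,"y": 0,"z": 0,"wx": 0,"wy": 0,"wz": 0},
  {"jaw": -1,"x": 0,"y": 0,"z": 0,"wx": 0,"wy": 0,"wz": 0},
])

```text
time_s: 13.57
ee_pos: [532.1, 189.4, 165.5]
ee_rot: [3.114, 0.417, 0.0]
contact_force: [-0.3, 0.1, -1.8]
grip_width: 16.4
gripper_force: 78.6
```

Run:
```python
from fit import *
d,s=snap("wrist","w9"); print(s["time_s"],s["ee_pos"],s["ee_rot"],np.abs(s["dq"]).max(),s["contact_force"])
T=d["T"]; go(T,(532.0,189.4,121.3),.265)
z=T[2,3]-53.3; y=np.arctan2(T[1,0],T[0,0]); p=T[:2,3]-.85*T[:2,0]
roi=(200,0,240,300); pp=p
im=d["color"].copy(); c,s_=np.cos(y),np.sin(y)
for (b,h,col) in ((ROOF[2],32,(0,255,0)),(ROOF[3],32,(0,255,0))):
    q=w2p(d,[[pp[0]+c*X-s_*Y,pp[1]+s_*X+c*Y,z+h] for X,Y in ((b[0],b[2]),(b[1],b[2]),(b[1],b[3]),(b[0],b[3]))])
    cv2.polylines(im,[(q*16).astype(np.int32)],True,col,1,shift=4)
cv2.imwrite("pics/w9a.png",im[:,:,::-1])
```

```text
13.5667 [532.06 189.36 165.51] [3.11 0.42 0.  ] 0.003563452264317901 [-0.26  0.08 -1.85]
shift [-0.   -0.    0.29] turn [ 0. -0.  0.]
```

View pics/w9a.png

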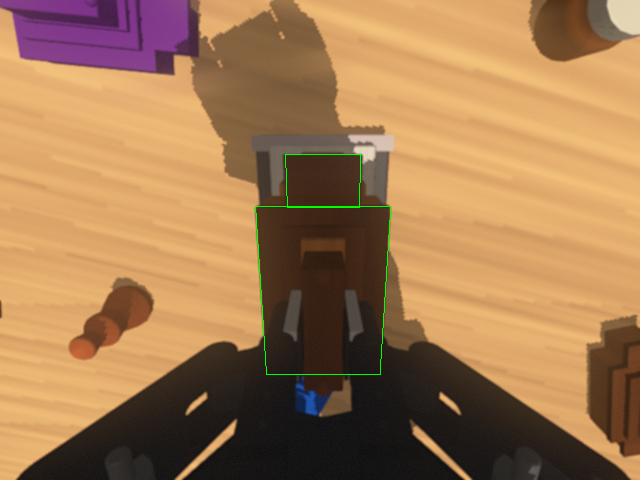

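The tenth and last view shows the roof level in hand, its outline matching the prediction with the porch over the hall's porch. Lowering.

Emit:
play_rows([
  {"jaw": -1,"x": 0,"y": 0,"z": 0.06,"wx": 0,"wy": 0,"wz": 0},
  {"jaw": -1,"x": 0,"y": 0,"z": 0.12,"wx": 0,"wy": 0,"wz": 0},
  {"jaw": -1,"x": 0,"y": 0,"z": 0.16,"wx": 0,"wy": 0,"wz": 0},
  {"jaw": -1,"x": 0,"y": 0,"z": 0.19,"wx": 0,"wy": 0,"wz": 0},
  {"jaw": -1,"x": 0,"y": 0,"z": 0.21,"wx": 0,"wy": 0,"wz": 0},
  {"jaw": -1,"x": 0,"y": 0,"z": 0.225,"wx": 0,"wy": 0,"wz": 0},
  {"jaw": -1,"x": 0,"y": 0,"z": 0.225,"wx": 0,"wy": 0,"wz": 0},
  {"jaw": -1,"x": 0,"y": 0,"z": 0.225,"wx": 0,"wy": 0,"wz": 0},
])

```text
time_s: 14.28
ee_pos: [531.9, 190.1, 131.8]
ee_rot: [-3.113, -0.419, -0.0]
contact_force: [0.5, 0.5, -1.2]
grip_width: 16.6
gripper_force: 78.6
```

Both dowels have entered (underside at about 78.5 mm) with no contact force. Continuing down.

Emit:
play_rows([
  {"jaw": -1,"x": 0,"y": 0,"z": 0.02,"wx": 0,"wy": 0,"wz": 0},
  {"jaw": -1,"x": 0,"y": 0,"z": 0.035,"wx": 0,"wy": 0,"wz": 0},
  {"jaw": -1,"x": 0,"y": 0,"z": 0.045,"wx": 0,"wy": 0,"wz": 0},
  {"jaw": -1,"x": 0,"y": 0,"z": 0.055,"wx": 0,"wy": 0,"wz": 0},
  {"jaw": -1,"x": 0,"y": 0,"z": 0.06,"wx": 0,"wy": 0,"wz": 0},
  {"jaw": -1,"x": 0,"y": 0,"z": 0.06,"wx": 0,"wy": 0,"wz": 0},
  {"jaw": -1,"x": 0,"y": 0,"z": 0.06,"wx": 0,"wy": 0,"wz": 0},
])

```text
time_s: 14.87
ee_pos: [531.8, 190.0, 122.7]
ee_rot: [3.114, 0.419, -0.0]
contact_force: [0.0, -0.6, -1.6]
grip_width: 16.7
gripper_force: 78.6
```

Emit:
play_rows([
  {"jaw": -1,"x": 0,"y": 0,"z": 0.01,"wx": 0,"wy": 0,"wz": 0},
  {"jaw": -1,"x": 0,"y": 0,"z": 0.018,"wx": 0,"wy": 0,"wz": 0},
  {"jaw": -1,"x": 0,"y": 0,"z": 0.018,"wx": 0,"wy": 0,"wz": 0},
  {"jaw": -1,"x": 0,"y": 0,"z": 0.018,"wx": 0,"wy": 0,"wz": 0},
  {"jaw": -1,"x": 0,"y": 0,"z": 0.018,"wx": 0,"wy": 0,"wz": 0},
])

```text
time_s: 15.28
ee_pos: [532.0, 190.2, 120.5]
ee_rot: [-3.113, -0.419, -0.001]
contact_force: [-2.0, -0.0, 4.7]
grip_width: 16.3
gripper_force: 79.6
```

Contact is where expected (about 121 mm). Pressing on towards half travel.

Emit:
play_rows([
  {"jaw": -1,"x": 0,"y": 0,"z": 0.01,"wx": 0,"wy": 0,"wz": 0},
  {"jaw": -1,"x": 0,"y": 0,"z": 0.02,"wx": 0,"wy": 0,"wz": 0},
  {"jaw": -1,"x": 0,"y": 0,"z": 0.03,"wx": 0,"wy": 0,"wz": 0},
  {"jaw": -1,"x": 0,"y": 0,"z": 0.035,"wx": 0,"wy": 0,"wz": 0},
  {"jaw": -1,"x": 0,"y": 0,"z": 0.035,"wx": 0,"wy": 0,"wz": 0},
  {"jaw": -1,"x": 0,"y": 0,"z": 0.035,"wx": 0,"wy": 0,"wz": 0},
  {"jaw": -1,"x": 0,"y": 0,"z": 0.035,"wx": 0,"wy": 0,"wz": 0},
  {"jaw": -1,"x": 0,"y": 0,"z": 0.035,"wx": 0,"wy": 0,"wz": 0},
])

```text
time_s: 15.95
ee_pos: [532.0, 190.3, 115.7]
ee_rot: [3.114, 0.419, 0.002]
contact_force: [-1.9, -0.6, 10.1]
grip_width: 16.3
gripper_force: 80.3
```

Run:
```python
from fit import *
for i in range(3):
    d,s=snap("wrist",f"w10_{i}"); print(s["time_s"],s["ee_pos"],s["ee_rot"],np.abs(s["dq"]).max(),s["contact_force"],s["grip_width"])
```

```text
15.95 [532.03 190.26 115.67] [3.11 0.42 0.  ] 0.0016550615886624877 [-1.94 -0.61 10.1 ] 16.258290140989132
16.0 [532.03 190.27 115.7 ] [3.11 0.42 0.  ] 0.0012967529868812555 [-2.77 -1.25 10.67] 16.40039628781095
16.05 [532.03 190.28 115.69] [3.11 0.42 0.  ] 0.0017490301047972986 [-2.21 -0.53 10.34] 16.625311135147886
```

```bash
python3 -c "
from plant import job
print(job.sign_off())"
```

```text
the job is handed in; nothing more can be done
None
```

The job is handed in, with no verdict returned: the movement is in its pocket, and the one-porch roof is on both dowels, flush and porch over porch going by contact height and force. The arm still holds it pressed with about 10 N, with the table down about 5.6 mm at 16 s.

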